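# Lock the plate turntable and fit the last two diamond shoes

## Robot

A 6-joint arm with a two-finger parallel gripper is mounted at the origin on the work surface. World frame = base frame: x ahead of the robot, y to its left, z up, the work surface at z = 0. Lengths are in mm, angles in rad, forces in N, time in s.
With the tool pointing down it reaches from about 400 to 925 mm from the base axis. Payload 12.5 kg.
Tool frame: the origin (TCP) lies midway between the tips of the shut fingers; the grasp point (between the pads) lies 19 mm behind it (env.grip_depth is the distance from the TCP to the grasp point, in mm); z points along the fingers, y is the line along which they close (so a half turn about z gives the same grasp; the last joint's range is limited). The gripper opens to 95 mm and grips with 3 to 60 N. Pads are 20 mm wide; open, the fingers measure 119 mm over their backs; the gripper's body (75 mm by 180 mm) begins 59 mm behind the grasp point.
Start: joints at [1.201, 0.491, 1.559, -0, 1.092, -0.106], TCP at [162.952, 603.402, 214.661] pointing down, gripper open.
Joint ranges: [-3.1, 3.1], [-0.84, 2.19], [0.05, 2.79], [-1.13, 4.28], [0.06, 2.93], [-2.69, 2.69]. Speed limits (rad/s): [2.22, 2.22, 2.79, 3.14, 3.14, 3.14].

## Interface

Orientations are given as [roll, pitch, yaw] about the fixed x, y, z axes, in that order (R = Rz(yaw) Ry(pitch) Rx(roll)).
In Python, from cell import monitor, viewer, order, env gives the robot as it stands.
- The arm moves only by the tool move_arm, never from a script. Its argument "moves" is one flat list of numbers, 4 for each row, row after row: the shift along the tool's x, y, z normalised to -1 to 1, where 1 is 0.15 m, then the turn about the tool's z normalised to -1 to 1, where 1 is pi/2 rad. A call has 1 to 10 rows; each row shifts and turns the commanded pose from where the row before left it, along the tool's axes as they then stand; what a row does not reach is not made up. A row lasts 1/8 s, in which the tool goes at most 62.5 mm and 10.7 degrees, less where a joint would pass 70% of its speed; a pose out of reach is approached as far as the arm can. A call with a number of a shift or a turn outside -1 to 1 is refused whole. A call with a gripper value outside its range is refused whole. "claw" is the finger opening in mm, from 0 to 95.1, set as the call begins (left out, the last holds). The fingers move at their own pace and stop on an object; the grip force is fixed at half the most. Time passes only in rows, so rows that do not move let the fingers close. It gives the time, the measured TCP pose, the force, the opening and the grip force at its end, in the units of the state.
- monitor.state(): the state, without advancing time (a new reading comes with each control period).
- viewer.read_camera(name): name is "scene" or "side" or "wrist"; returns the picture (400x640x3 uint8, red, green, blue); there is no depth.
- viewer.camera_info(name): a dict with "K" (3x3 intrinsics, pixels), "camera_from_world" (4x4, takes a point from world to camera coordinates). Camera axes: x right, y down, z forward; pixel columns grow to the right and rows downward; lengths in mm; the calibration is good to about 2 mm. A picture is of the moment at which its call begins: read the wrist's pose just before it. camera_info takes no time and is no camera call; for the wrist camera it gives the pose at the moment of the call.
- order.job_done(): hands the job in; it is judged then, once.
The state is a dict: "t": time; "joints": joint angles; "qvel": joint speeds; "tau": joint torques, N m; "eef_pos": TCP position; "tcp_rot": TCP orientation; "ft_force": force on the tool from outside, world axes, zero at the start; "moment": the same for the moment, N m; "opening": opening from 0.0 (shut) to 1.0 (fully open); "grip_force": force on a finger pad.
Only numpy, scipy, OpenCV 4.12 (cv2) and the standard library are available. Lean on these libraries where they do the work, as an engineer would, in place of code of your own. Each camera call takes 0.05 s, during which the arm holds its last target. There are 200 camera calls.

## Task

The floor grinder's plate still turns freely on the bench turntable. First lock it: pull the black winged index knob outward against its spring until it is clear of its rest notches, turn it clockwise until it lines up with the deep slots, and let it go fully home. Then set the two loose red diamond shoes one by one into the plate's two empty pockets, lowered in and not let fall, both lying flat on the pocket floor; leave everything else on the bench where it is.

Things in the scene. Friction and masses are not known exactly. Their poses are not given: they have to be found in the camera images.
- knob_grip (a point): Centre of the index knob's wing: black, 64 mm long (x), 18 mm thick (y, the width to grip), 28 mm high, white line on top. It stands on the turntable's right (-y) side; its axis (z, the direction of pull) leans 35 degrees from vertical, top away from the turntable. When home, the wing's underside is 14 mm above the 44 mm wide steel collar, when parked 30 mm; nothing stands beside the wing.
- plunger (a joint): How far knob and pin are pulled out along the axis, m: 0 fully home (pin between two lugs of the index ring, turntable locked), 0.016 parked in the rest notches (turntable free; the start), above 0.021 the cross-pin is clear of the collar and the knob can turn, 0.028 end stop. A spring pulls it home: 5 N at 0, 9 N at 0.016, 11 N at 0.024.
- knob (a joint): Turn of the knob about its axis, rad, counter-clockwise positive looking down on the knob: about 1.31 (75 degrees) in the rest notches at the start; 0 in the deep slots, where the wing points at the turntable's axis, so it is turned clockwise by 75 degrees. Pulled clear it turns from -0.35 to 1.7. Let go within about 0.15 rad of a slot it finds its way in.
- turntable (a joint): Turn of the turntable with plate, rad, counter-clockwise from above. Free and easy-running while the knob is parked; the pin going home turns it by up to 6 degrees to bring one of 30 gaps in line, and then holds it.
- plate: Grey steel grinding plate, 250 mm across, on the turntable, with six pockets around it: four already hold red shoes (fixed), two are empty. Its frame lies on the turntable's axis at bench height (z up); the plate's upper face, which is the pocket floor, is 76 mm above the bench, the tops of the fitted shoes 100 mm.
- pocket_1 (a point): Centre of the floor of an empty pocket (dark floor), 84 mm from the plate's centre. x points radially outward, z up. The pocket is 73 mm long (x) by 47 mm wide (y) inside, framed by rails 8 mm high and 3.5 mm thick. It turns with the plate.
- pocket_2 (a point): The other empty pocket, 120 degrees further round, of the same size and axes, with a fitted shoe between the two.
- shoe_1_center (a point): Centre (12 mm above the underside) of a loose red diamond shoe, 0.3 kg, flat on the bench: red base 68 (x) x 42 (y) x 10 mm, on it two grey bars along x, each 50 x 11 x 14 mm high, together 31 mm across their outer sides (y). Total height 24 mm. Grip it along y across the bars, above the base. Same either way round; either shoe fits either pocket. z up.
- shoe_2_center (a point): Centre of the other loose red shoe, the same.
- shoe_1: The same shoe as shoe_1_center; origin at the centre of its underside.
- shoe_2: The same shoe as shoe_2_center; origin at the centre of its underside.
- worn_shoe: A worn-out black shoe, 13 mm high, same base; not to be used, leave it where it lies.
- mallet: Rubber mallet lying on the bench, 300 mm long. Bystander.
- tape_roll: Roll of blue masking tape, 110 mm across, 24 mm high. Bystander.
- primer_tin: White tin, 84 mm across, 115 mm high. Bystander.
- cartridge: Sealant cartridge standing upright, 49 mm across, 217 mm high. Bystander.
- brush: Flat paint brush lying down, 230 mm long. Bystander.
Things that resemble listed ones, but are neither listed nor needed, are in the scene too. What is shaped like the shoe_1 but green or purple is not meant.

How it is judged (in metres and radians):
On the way, in this order (a step that is already met when the one before it is completed fails the run):
1. the knob is pulled clear of its rest notches (value of joint plunger above 0.021 m), for 0.1 s.
2. the knob is turned to the deep slots and has dropped fully home, so the turntable is locked (value of joint plunger below 0.003 m and value of joint knob between -0.15 and 0.15 rad), for 0.3 s.
3. the first shoe lies flat in an empty pocket and the hand is off it (((((horizontal distance between shoe_1_center and pocket_1 below 0.006 m and z of shoe_1_center in the frame of pocket_1 between 0.0095 and 0.0145 m and angle between the x axis of shoe_1_center and the x axis of pocket_1, either way round below 0.15 rad and angle between shoe_1_center's own z axis and vertical below 0.1 rad) or (horizontal distance between shoe_1_center and pocket_2 below 0.006 m and z of shoe_1_center in the frame of pocket_2 between 0.0095 and 0.0145 m and angle between the x axis of shoe_1_center and the x axis of pocket_2, either way round below 0.15 rad and angle between shoe_1_center's own z axis and vertical below 0.1 rad)) and contact force between the fingers and shoe_1 below 0.1 N) or (((horizontal distance between shoe_2_center and pocket_1 below 0.006 m and z of shoe_2_center in the frame of pocket_1 between 0.0095 and 0.0145 m and angle between the x axis of shoe_2_center and the x axis of pocket_1, either way round below 0.15 rad and angle between shoe_2_center's own z axis and vertical below 0.1 rad) or (horizontal distance between shoe_2_center and pocket_2 below 0.006 m and z of shoe_2_center in the frame of pocket_2 between 0.0095 and 0.0145 m and angle between the x axis of shoe_2_center and the x axis of pocket_2, either way round below 0.15 rad and angle between shoe_2_center's own z axis and vertical below 0.1 rad)) and contact force between the fingers and shoe_2 below 0.1 N))), for 0.2 s.
At the end, for the whole second after the job is handed in: The knob is fully home (pulled out by less than 3 mm, within 0.15 rad of the slots); one red shoe lies in each of the two empty pockets, centred within 6 mm, its centre 9.5 to 14.5 mm above the pocket floor, in line with the pocket within 0.15 rad and level within 0.1 rad; all at rest and let go (all of step 2 and (((horizontal distance between shoe_1_center and pocket_1 below 0.006 m and z of shoe_1_center in the frame of pocket_1 between 0.0095 and 0.0145 m and angle between the x axis of shoe_1_center and the x axis of pocket_1, either way round below 0.15 rad and angle between shoe_1_center's own z axis and vertical below 0.1 rad) and (horizontal distance between shoe_2_center and pocket_2 below 0.006 m and z of shoe_2_center in the frame of pocket_2 between 0.0095 and 0.0145 m and angle between the x axis of shoe_2_center and the x axis of pocket_2, either way round below 0.15 rad and angle between shoe_2_center's own z axis and vertical below 0.1 rad)) or ((horizontal distance between shoe_1_center and pocket_2 below 0.006 m and z of shoe_1_center in the frame of pocket_2 between 0.0095 and 0.0145 m and angle between the x axis of shoe_1_center and the x axis of pocket_2, either way round below 0.15 rad and angle between shoe_1_center's own z axis and vertical below 0.1 rad) and (horizontal distance between shoe_2_center and pocket_1 below 0.006 m and z of shoe_2_center in the frame of pocket_1 between 0.0095 and 0.0145 m and angle between the x axis of shoe_2_center and the x axis of pocket_1, either way round below 0.15 rad and angle between shoe_2_center's own z axis and vertical below 0.1 rad))) and linear speed of each of shoe_1, shoe_2 below 0.02 m/s); the robot touches nothing.
It fails at once if a shoe touches the plate before the turntable is locked ((contact force between shoe_1 and plate above 0.5 N and value of joint plunger above 0.004 m) or (contact force between shoe_2 and plate above 0.5 N and value of joint plunger above 0.004 m)).
It fails at once if a shoe is let fall (faster than 0.6 m/s with no finger on it) ((linear speed of shoe_1 above 0.6 m/s and contact force between the fingers and shoe_1 below 0.1 N) or (linear speed of shoe_2 above 0.6 m/s and contact force between the fingers and shoe_2 below 0.1 N)).
It fails at once if one of the other things on the bench is moved by more than 30 mm (distance of any of worn_shoe, mallet, tape_roll, primer_tin, cartridge, brush from where it was at the start of the episode above 0.03 m).
It also fails if it takes over 72 s, if anything falls off the work surface, if the arm or the gripper's body presses on something with over 40 N, if the wrist force passes 120 N, or if a joint passes its speed limit or range.

## Working session

There is one attempt and no reset: what is moved stays moved. The work goes in short steps, Python scripts to look and compute and a tool call to move; the robot and the scene stay as the last step left them, time stands still between calls to the robot, and variables do not carry over. Pictures are saved under pics/ and viewed, at most 10 in all, crops included, and the job is handed in when it is done.

Besides the shell and the picture viewer there is one more tool, called after "Request:" in YAML: its name, and indented under it one key for each argument. move_arm: Moves the arm, as the interface text tells. Scaled input: -1 to 1 covers 0.15 m each way for a shift and pi/2 rad each way for a turn. Its arguments: {"type":"object","properties":{"moves":{"type":"array"},"claw":{"type":"number"}},"required":["moves"]}

```bash
mkdir -p pics; ls; python3 - <<'E'
from cell import monitor, viewer, order, env
import cv2,numpy as np
print(monitor.state()['eef_pos'],monitor.state()['tcp_rot'],env.grip_depth)
for n in ['scene','side','wrist']:
    im=viewer.read_camera(n); cv2.imwrite(f'pics/{n}0.png',im[:,:,::-1])
    i=viewer.camera_info(n); print(n,np.round(i['K'],1).tolist(),np.round(i['camera_from_world'],3).tolist())
E
```

```text
pics
[162.85573054 603.16387685 214.07065223] [-3.14049947e+00 -9.25070061e-05  2.87782873e+00] 18.8
scene [[379.6, 0.0, 319.7], [0.0, 379.6, 195.0], [0.0, 0.0, 1.0]] [[0.222, 0.975, -0.01, -109.314], [0.591, -0.143, -0.794, -216.234], [-0.776, 0.17, -0.608, 1634.361], [0.0, 0.0, 0.0, 1.0]]
side [[488.7, 0.0, 325.8], [0.0, 488.7, 213.2], [0.0, 0.0, 1.0]] [[0.762, -0.647, -0.005, -377.432], [-0.4, -0.466, -0.789, 299.302], [0.508, 0.603, -0.614, 1133.55], [0.0, 0.0, 0.0, 1.0]]
wrist [[332.4, 0.0, 321.3], [0.0, 332.4, 197.7], [0.0, 0.0, 1.0]] [[0.262, 0.965, -0.001, -623.834], [0.932, -0.252, 0.26, -28.837], [0.251, -0.069, -0.966, 391.148], [0.0, 0.0, 0.0, 1.0]]
```

View pics/scene0.png

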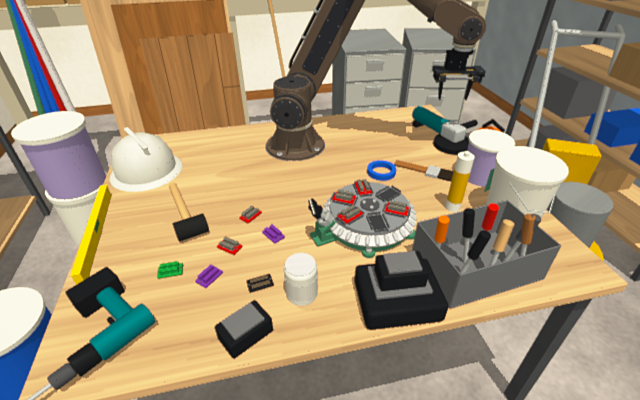

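View pics/side0.png

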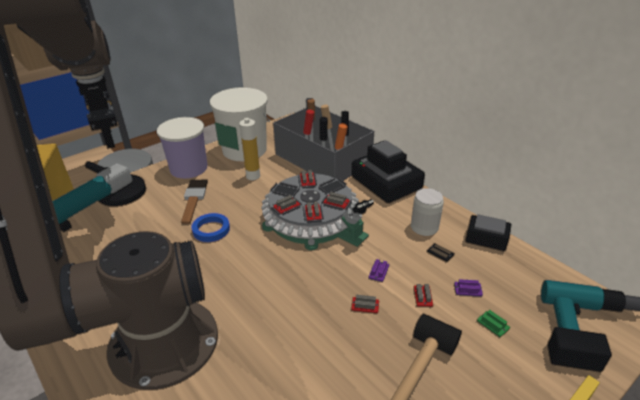

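The scene view shows the red shoes at about (250,214) and (230,245), the plate at (367,207) and the knob at (313,208). In the side view the shoes are at (365,303) and (424,295), the plate at (310,197) and the knob at (362,207). Next, rough positions.

```bash
cat > h.py <<'E'
import numpy as np,cv2
from scipy.spatial.transform import Rotation as R
def ray(info,uv):
    K=np.array(info['K']);T=np.array(info['camera_from_world'])
    d=T[:3,:3].T@np.linalg.solve(K,[uv[0],uv[1],1.]);return -T[:3,:3].T@T[:3,3],d/np.linalg.norm(d)
def onz(info,uv,z):
    o,d=ray(info,uv);return o+d*(z-o[2])/d[2]
def tri(l):
    A=sum(np.eye(3)-np.outer(d,d) for o,d in l);b=sum((np.eye(3)-np.outer(d,d))@o for o,d in l)
    p=np.linalg.solve(A,b);return p,max(np.linalg.norm((np.eye(3)-np.outer(d,d))@(p-o)) for o,d in l)
def proj(info,p):
    K=np.array(info['K']);T=np.array(info['camera_from_world']);q=K@(T[:3,:3]@np.asarray(p,float)+T[:3,3]);return q[:2]/q[2]
def Rt(s):return R.from_euler('xyz',s['tcp_rot']).as_matrix()
E
python3 - <<'E'
from h import *
from cell import viewer
S=viewer.camera_info('scene');D=viewer.camera_info('side')
for n,a,b in [('shoeA',(250,214),(365,303)),('shoeB',(230,245),(424,295)),('plate c',(370,205),(311,197)),('knob',(314,208),(362,206))]:
    print(n,[np.round(x,1) for x in tri([ray(S,a),ray(D,b)])])
for c,I in (('scene',S),('side',D)):
    im=cv2.imread(f'pics/{c}0.png');h=cv2.cvtColor(im,cv2.COLOR_BGR2HSV)
    m=(((h[...,0]<6)|(h[...,0]>174))&(h[...,1]>150)&(h[...,2]>70)).astype(np.uint8)
    n,l,s,ce=cv2.connectedComponentsWithStats(cv2.morphologyEx(m,cv2.MORPH_CLOSE,np.ones((3,3))))
    for k in range(1,n):
        if s[k,4]>25: print(c,ce[k].round(1),s[k,4],onz(I,ce[k],8).round(0),onz(I,ce[k],86).round(0))
im=cv2.imread('pics/scene0.png')[150:270,290:430];cv2.imwrite('pics/a.png',cv2.resize(im,None,fx=5,fy=5,interpolation=cv2.INTER_CUBIC))
E
```

```text
shoeA [array([ 432.5, -223.2,    9.9]), np.float64(0.8)]
shoeB [array([ 564.4, -296.6,    8.7]), np.float64(4.2)]
plate c [array([557.8, 144.4,  75. ]), np.float64(2.8)]
knob [array([591.9, -38.7, 127.3]), np.float64(0.7)]
scene [44.6 69. ] 380 [-1312. -1382.     8.] [-1050. -1269.    86.]
scene [362.2 189.3] 84 [386. 181.   8.] [485. 144.  86.]
scene [344.5 199.2] 97 [426. 103.   8.] [522.  74.  86.]
scene [396.5 210.3] 100 [525. 255.   8.] [611. 211.  86.]
scene [489.9 216.3] 287 [624. 539.   8.] [701. 468.  86.]
scene [249.7 217. ] 80 [ 445. -225.    8.] [ 539. -223.   86.]
scene [348.8 217.2] 108 [521.  91.   8.] [608.  63.  86.]
scene [230.5 248.7] 96 [ 577. -292.    8.] [ 658. -284.   86.]
side [308.3 120.7] 171 [937. 630.   8.] [843. 510.  86.]
side [307.  181.1] 67 [661. 293.   8.] [591. 201.  86.]
side [337.9 203.1] 74 [658. 132.   8.] [588.  54.  86.]
side [285.4 207.3] 82 [519. 223.   8.] [461. 137.  86.]
side [312.6 214.7] 84 [560. 138.   8.] [498.  60.  86.]
side [422.2 298.8] 137 [ 552. -306.    8.] [ 491. -347.   86.]
side [365.5 307.2] 140 [ 425. -233.    8.] [ 375. -280.   86.]
```

View pics/wrist0.png

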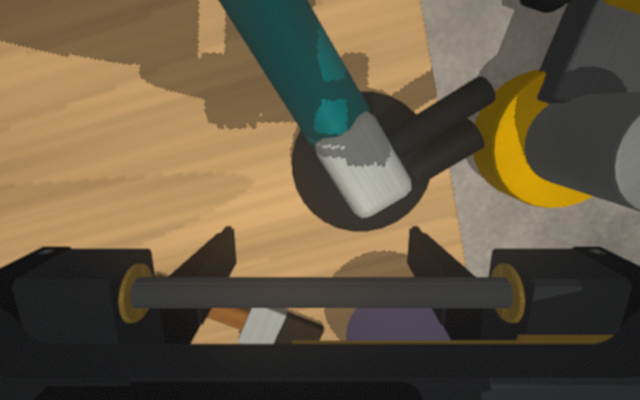

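```bash
python3 - <<'E'
from h import *
from cell import viewer,monitor
s=monitor.state();W=viewer.camera_info('wrist');T=np.array(W['camera_from_world']);Rr=Rt(s)
c=-T[:3,:3].T@T[:3,3]
print('cam in tool',Rr.T@(c-s['eef_pos']),'\ncamaxes in tool\n',Rr.T@T[:3,:3].T)
d=np.array([545,40,330.])-s['eef_pos'];print('move',Rr.T@d)
from cell import env
print([a for a in dir(env) if a[0]!='_'])
E
```

```text
cam in tool [  73.33509711   -0.60018822 -170.21949911] 
camaxes in tool
 [[-9.45854385e-04 -9.65514404e-01 -2.60347924e-01]
 [ 9.99999476e-01 -8.11308237e-04 -6.24257330e-04]
 [ 3.91507029e-04 -2.60348378e-01  9.65514665e-01]]
move [-515.75802929 -444.22872054 -115.49933177]
['IKError', 'grip_depth']
```

View pics/a.png

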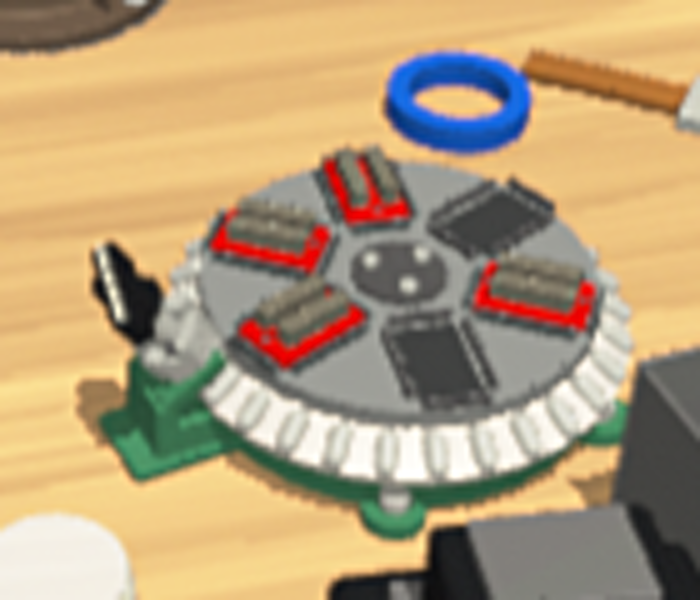

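The close crop shows the empty pockets at crop (490,215) and (435,350). The knob is at (125,290), with its white line running from (100,250) to (130,325). Next I move the wrist camera over the plate.

Request:
move_arm:
  moves: [0,0,-0.26,-0.047,0,0,-0.26,-0.047,0,0,-0.26,-0.047,-0.193,-0.27,0,0,-0.193,-0.27,0,0,-0.193,-0.27,0,0,-0.193,-0.27,0,0,-0.193,-0.27,0,0,-0.193,-0.27,0,0,-0.193,-0.27,0,0]

```text
t: 1.4
eef_pos: [354.0, 310.1, 331.6]
tcp_rot: [3.142, 0.0, 3.099]
ft_force: [0.3, 0.6, -0.2]
opening: 0.996
grip_force: 0.0
```

Request:
move_arm:
  moves: [-0.193,-0.27,0,0,-0.193,-0.27,0,0,-0.193,-0.27,0,0,-0.193,-0.27,0,0,-0.193,-0.27,0,0,-0.193,-0.27,0,0,-0.193,-0.27,0,0,0,0,0,0]

```text
t: 2.4
eef_pos: [545.0, 17.3, 330.8]
tcp_rot: [-3.141, -0.001, 3.096]
ft_force: [-0.4, -0.3, 0.1]
opening: 1.001
grip_force: 0.0
```

```bash
python3 - <<'E'
from h import *
from cell import viewer,monitor
import pickle
s=monitor.state();W=viewer.camera_info('wrist');im=viewer.read_camera('wrist')
print(s['t'],s['eef_pos'],s['tcp_rot'],s['joints']);pickle.dump((s,W),open('w1.pkl','wb'));cv2.imwrite('pics/w1.png',im[:,:,::-1])
E
```

```text
2.4 [544.97488564  17.34559013 330.75269479] [-3.14148415e+00 -1.09286154e-03  3.09595640e+00] [-8.92621179e-02  2.76108461e-01  1.58423950e+00 -1.62785822e-04
  1.28233179e+00 -1.61437585e+00]
```

View pics/w1.png

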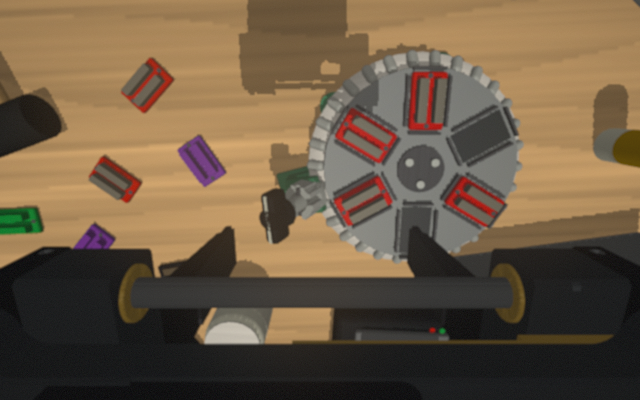

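The wrist view shows the hub at (420,168) and the knob at (275,216). The empty pockets are at (481,137) and (417,230), and the loose red shoes at (147,85) and (116,178).

```bash
python3 - <<'E'
from h import *
from cell import viewer
import pickle
s,W=pickle.load(open('w1.pkl','rb'))
im=cv2.imread('pics/w1.png');h=cv2.cvtColor(im,cv2.COLOR_BGR2HSV)
m=(((h[...,0]<6)|(h[...,0]>174))&(h[...,1]>130)&(h[...,2]>60)).astype(np.uint8)
m[250:]=0
cs,_=cv2.findContours(cv2.morphologyEx(m,cv2.MORPH_CLOSE,np.ones((9,9))),cv2.RETR_EXTERNAL,cv2.CHAIN_APPROX_NONE)
for c in cs:
    if cv2.contourArea(c)<100: continue
    z=86 if c[:,0,0].mean()>300 else 10
    P=np.array([onz(W,p,z)[:2] for p in c[:,0]],np.float32)
    (cx,cy),(a,b),an=cv2.minAreaRect(P); an=an if a>b else an+90
    print('red',c[:,0].mean(0).round(1),'xy',round(cx,1),round(cy,1),'size',round(max(a,b)),round(min(a,b)),'angle',round(an%180,1))
def crop(f,x,y,n,r=14,k=12):
    a=cv2.imread(f)[y-r*2:y+r*2,x-r*2:x+r*2];return cv2.resize(a,(390,390),interpolation=cv2.INTER_CUBIC)
a=np.hstack([crop('pics/w1.png',275,216,0),crop('pics/scene0.png',314,208,0)])
cv2.imwrite('pics/k.png',a)
# dark pocket floors
g=h[...,2];m=((g<85)&(h[...,1]<80)).astype(np.uint8);m[:80]=0;m[245:]=0
n,l,st,ce=cv2.connectedComponentsWithStats(m)
for k in range(1,n):
    if st[k,4]>200:print('dark',ce[k].round(1),st[k],onz(W,ce[k],76).round(1))
print('hub',onz(W,(420,168),78))
for f,I in (('w1',W),('scene0',viewer.camera_info('scene')),('side0',viewer.camera_info('side'))):
    pass
E
```

```text
red [475.3 202.1] xy 597.6 212.3 size 69 41 angle 57.0
red [362.2 199.5] xy 589.8 68.3 size 66 42 angle 117.0
red [120.2 176.6] xy 560.5 -295.9 size 65 40 angle 48.2
red [365.5 135.7] xy 506.9 73.0 size 68 41 angle 57.2
red [425.7 100. ] xy 469.0 147.2 size 66 42 angle 177.0
red [147.5  86.1] xy 429.5 -222.9 size 66 39 angle 132.0
dark [ 17.1 126.4] [   0   96   51   60 1697] [ 475.5 -361.5   76. ]
dark [480.9 136. ] [ 451  105   62   62 2102] [514.5 219.5  76. ]
dark [419.7 167.7] [ 398  145   46   46 1363] [551.4 143.6  76. ]
dark [284.7 197.9] [ 262  167   55   76 1086] [583.6 -33.7  76. ]
dark [417.2 224.3] [ 400  201   39   44 1315] [628.9 142.6  76. ]
dark [607.3 240.2] [547 233  93  12 620] [664.1 403.4  76. ]
hub [551.44119414 143.39976521  78.        ]
```

View pics/k.png

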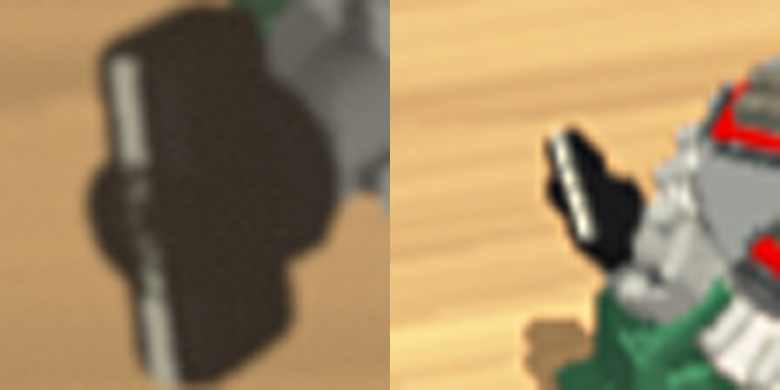

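```bash
python3 - <<'E'
from h import *
from cell import viewer
import pickle
s,W=pickle.load(open('w1.pkl','rb'));S=viewer.camera_info('scene')
A,ea=tri([ray(W,(264.8,196.3)),ray(S,(310.4,199.8))]);B,eb=tri([ray(W,(270.3,242.3)),ray(S,(314.4,214.2))])
print(A,ea,B,eb,np.linalg.norm(A-B))
C=np.array([552,143,0.]);M=(A+B)/2
o=M-C;o[2]=0;o/=np.linalg.norm(o)
n=np.sin(np.radians(35))*o+[0,0,np.cos(np.radians(35))];t=np.cross(n,o);t/=np.linalg.norm(t);ino=np.cross(t,n)*1
ino=-np.cross(t,n) if np.cross(t,n)@o>0 else np.cross(t,n)
print('n',n,'in',ino)
x=np.cos(1.31)*ino+np.sin(1.31)*np.cross(n,ino);print('pred wing dir',x,'meas',(A-B)/np.linalg.norm(A-B))
g=M-14*n;print('grip centre',g,'coll',g-44*n)
print('to move tool', Rt(s).T@(g-s['eef_pos']), 'yaw want of wing', np.degrees(np.arctan2(x[1],x[0])))
print('reproj',proj(W,g),proj(viewer.camera_info('side'),g))
E
```

```text
[564.82255527 -45.47536662 138.79229172] 2.628674683631975 [623.25212923 -45.8184836  132.02337618] 2.13149013203215 58.821348671664026
n [ 0.12475367 -0.55984502  0.81915204] in [-0.17816671  0.79954155  0.57357644]
pred wing dir [-0.98899479 -0.00398476  0.1478967 ] meas [-0.99333958  0.0058332   0.11507583]
grip centre [592.29079082 -37.80909479 123.93970533] coll [586.80162921 -13.17591379  87.89701538]
to move tool [-50.00881    -52.91625526 206.76420294] yaw want of wing -179.76915099172143
reproj [277.54647128 215.50957359] [361.64168882 206.62650462]
```

Request:
move_arm:
  moves: [0,0,0,-0.031,-0.157,-0.185,0,0,-0.157,-0.185,0,0,0,0,0.32,0,0,0,0.32,0,0,0,0.32,0,0,0,0.32,0,0,0,0.14,0,0,0,0.08,0,0,0,0,0]
  claw: 70

```text
t: 3.7
eef_pos: [591.1, -34.7, 106.6]
tcp_rot: [3.141, -0.001, -3.134]
ft_force: [0.7, -0.6, 0.0]
opening: 0.734
grip_force: 0.0
```

```bash
python3 - <<'E'
from h import *
from cell import viewer,monitor
import pickle
s=monitor.state();W=viewer.camera_info('wrist');im=viewer.read_camera('wrist')
print(s['t'],s['eef_pos'],s['tcp_rot']);cv2.imwrite('pics/w2.png',im[:,:,::-1])
E
```

```text
3.7 [591.13205861 -34.7351351  106.58281283] [ 3.14134956e+00 -5.64737337e-04 -3.13444913e+00]
```

View pics/w2.png

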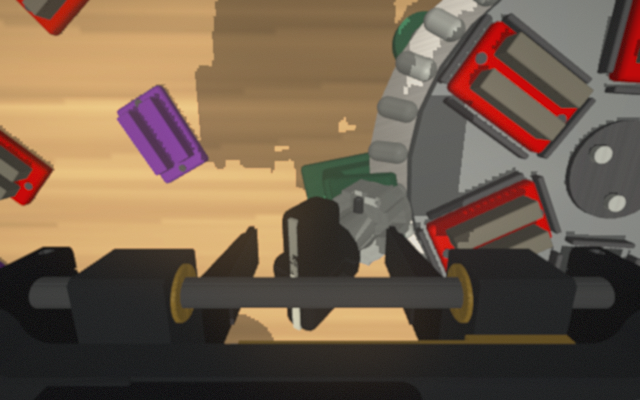

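The wing (about 290–345, 200–325) stands between the fingers, aligned with them. I centre by 2.5 mm and close.

Request:
move_arm:
  moves: [-0.008,-0.018,0,0,0,0,0,0,0,0,0,0,0,0,0,0,0,0,0,0]
  claw: 5

```text
t: 4.38
eef_pos: [592.6, -35.3, 107.2]
tcp_rot: [3.137, 0.0, -3.137]
ft_force: [-0.2, 18.5, 6.0]
opening: 0.406
grip_force: 29.7
```

Request:
move_arm:
  moves: [-0.003,-0.011,-0.016,0,-0.003,-0.011,-0.016,0,-0.003,-0.011,-0.016,0,-0.003,-0.011,-0.016,0,0,0,0,0]

```text
t: 5.0
eef_pos: [593.8, -41.3, 116.0]
tcp_rot: [3.136, -0.001, -3.137]
ft_force: [0.5, 23.6, -1.9]
opening: 0.406
grip_force: 28.5
```

```bash
python3 - <<'E'
from h import *
from cell import viewer,monitor
im=viewer.read_camera('side');im2=viewer.read_camera('wrist');im3=viewer.read_camera('scene')
f=lambda a:cv2.resize(a,(390,390),interpolation=cv2.INTER_CUBIC)
cv2.imwrite('pics/k2.png',np.hstack([f(im3[170:240,280:350]),f(im2[180:340,200:360])])[:,:,::-1])
print(monitor.state()['ft_force'],monitor.state()['eef_pos'])
E
```

```text
[ 1.97297705 21.86672898 -0.79905139] [593.75645418 -41.16299981 115.90224874]
```

View pics/k2.png

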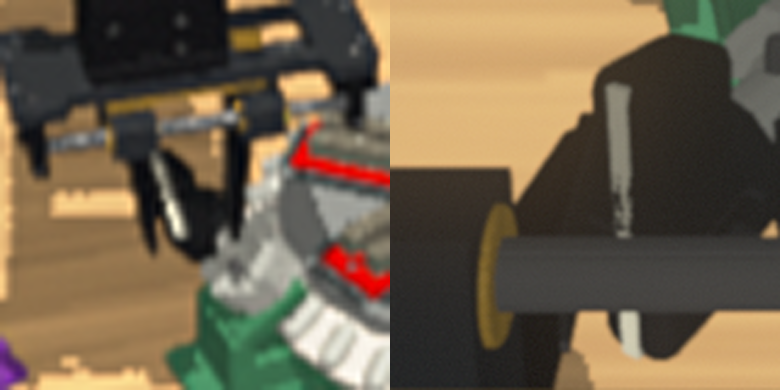

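The knob followed the pull by about 10.7 mm along its axis, with roughly 13 N of spring force. Now I turn it clockwise.

Request:
move_arm:
  moves: [0,0,0,0.08,0,0,0,0.08,0,0,0,0.08,0,0,0,0.08,0,0,0,0.08,0,0,0,0]

```text
t: 5.9
eef_pos: [596.3, -42.5, 116.3]
tcp_rot: [3.137, 0.002, 2.517]
ft_force: [12.3, 15.7, -8.0]
opening: 0.372
grip_force: 29.9
```

Request:
move_arm:
  moves: [0,0,0,0.077,0,0,0,0.077,0,0,0,0.077,0,0,0,0.077,0,0,0,0.077,0,0,0,0.077,0,0,0,0]

```text
t: 6.78
eef_pos: [594.4, -47.4, 116.5]
tcp_rot: [-3.141, 0.004, 1.793]
ft_force: [-2.5, -18.6, 1.3]
opening: 0.351
grip_force: 31.7
```

```bash
python3 - <<'E'
from h import *
from cell import viewer,monitor
s=monitor.state()
im2=viewer.read_camera('wrist');im3=viewer.read_camera('scene')
f=lambda a:cv2.resize(a,(390,390),interpolation=cv2.INTER_CUBIC)
cv2.imwrite('pics/k3.png',np.hstack([f(im3[170:240,280:350]),f(im2[180:340,220:380])])[:,:,::-1])
print(s['ft_force'],s['eef_pos'],s['moment'])
E
```

```text
[ -2.4780899  -18.57826798   1.30002413] [594.35042935 -47.44691821 116.48248299] [-3.65123979  0.55501442  0.04997861]
```

View pics/k3.png

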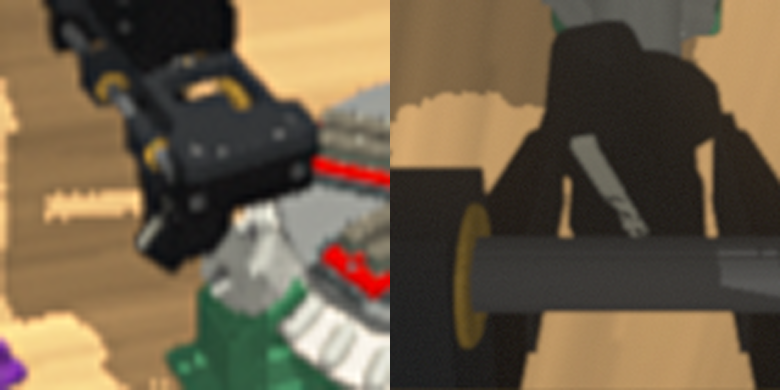

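```bash
python3 - <<'E'
from h import *
from cell import viewer
W=viewer.camera_info('wrist')
n=np.array([0.12475367,-0.55984502,0.81915204]);i=np.array([-0.17816671,0.79954155,0.57357644]);l=np.cross(n,i)
g0=np.array([592.3,-37.8,123.9])
for pl in (16,21,26):
  for th in (1.31,1.0,.8,.6,.4,.2,0):
    x=np.cos(th)*i+np.sin(th)*l;M=g0+(pl-16+14)*n
    a,b=proj(W,M+32*x),proj(W,M-32*x);print(pl,th,a.round(0),b.round(0),'slope',((b-a)[0]/(b-a)[1]).round(2))
E
```

```text
16 1.31 [258. 247.] [382. 265.] slope 7.24
16 1.0 [263. 237.] [373. 273.] slope 3.05
16 0.8 [271. 231.] [364. 277.] slope 2.02
16 0.6 [281. 225.] [355. 280.] slope 1.35
16 0.4 [293. 221.] [344. 283.] slope 0.83
16 0.2 [308. 219.] [333. 284.] slope 0.39
16 0 [323. 218.] [322. 284.] slope -0.01
21 1.31 [256. 257.] [384. 273.] slope 7.55
21 1.0 [262. 246.] [373. 281.] slope 3.19
21 0.8 [270. 240.] [365. 285.] slope 2.11
21 0.6 [280. 235.] [355. 289.] slope 1.4
21 0.4 [293. 231.] [345. 291.] slope 0.87
21 0.2 [307. 229.] [333. 292.] slope 0.41
21 0 [323. 228.] [322. 293.] slope -0.01
26 1.31 [255. 266.] [385. 283.] slope 7.9
26 1.0 [261. 256.] [374. 290.] slope 3.34
26 0.8 [268. 250.] [366. 294.] slope 2.21
26 0.6 [279. 245.] [356. 297.] slope 1.47
26 0.4 [292. 241.] [345. 300.] slope 0.91
26 0.2 [307. 239.] [334. 301.] slope 0.43
26 0 [323. 238.] [322. 301.] slope -0.01
```

Projecting the line gives a knob angle of about 0.3 rad and a pull of about 24 mm. The knob lags, so I turn further.

Request:
move_arm:
  moves: [0,0,0,0.06,0,0,0,0.06,0,0,0,0.06,0,0,0,0.04,0,0,0,0]

```text
t: 7.5
eef_pos: [587.7, -43.5, 113.3]
tcp_rot: [-3.124, -0.0, 1.449]
ft_force: [-20.5, 2.4, -7.8]
opening: 0.327
grip_force: 31.1
```

```bash
cat > line.py <<'E'
from h import *
from cell import viewer,monitor
s=monitor.state();W=viewer.camera_info('wrist');im=viewer.read_camera('wrist')
h=cv2.cvtColor(im,cv2.COLOR_RGB2HSV);m=((h[...,1]<70)&(h[...,2]>85)&(h[...,2]<225)).astype(np.uint8)
k,l,st,ce=cv2.connectedComponentsWithStats(m)
n=np.array([0.12475367,-0.55984502,0.81915204]);i=np.array([-0.17816671,0.79954155,0.57357644]);ll=np.cross(n,i)
g0=np.array([592.3,-37.8,123.9])
for pl in (0,8,16,21,26):
  print(pl,[(th,proj(W,g0+(pl-2)*n+32*(np.cos(th)*i+np.sin(th)*ll)).round(0).tolist(),proj(W,g0+(pl-2)*n-32*(np.cos(th)*i+np.sin(th)*ll)).round(0).tolist()) for th in (.4,.2,0,-.2)])
for j in range(1,k):
  if 20<st[j,4]<600 and 240<ce[j][0]<400 and 170<ce[j][1]<330:
    p=np.argwhere(l==j)[:,::-1].astype(np.float32);v=cv2.fitLine(p,cv2.DIST_L2,0,.01,.01).ravel()
    print(st[j],ce[j].round(1),'slope',(v[0]/v[1]).round(2))
print(s['t'],s['eef_pos'].round(1),s['tcp_rot'].round(3),s['ft_force'].round(1),s['opening'])
cv2.imwrite('pics/last.png',im[:,:,::-1])
E
python3 line.py
```

```text
0 [(0.4, [285.0, 214.0], [362.0, 257.0]), (0.2, [296.0, 207.0], [353.0, 262.0]), (0, [309.0, 202.0], [343.0, 266.0]), (-0.2, [323.0, 198.0], [332.0, 268.0])]
8 [(0.4, [287.0, 228.0], [366.0, 269.0]), (0.2, [298.0, 221.0], [356.0, 274.0]), (0, [312.0, 216.0], [346.0, 278.0]), (-0.2, [326.0, 212.0], [335.0, 281.0])]
16 [(0.4, [289.0, 243.0], [369.0, 282.0]), (0.2, [301.0, 236.0], [360.0, 287.0]), (0, [315.0, 231.0], [349.0, 290.0]), (-0.2, [330.0, 227.0], [338.0, 293.0])]
21 [(0.4, [290.0, 253.0], [372.0, 290.0]), (0.2, [303.0, 246.0], [362.0, 295.0]), (0, [317.0, 241.0], [351.0, 299.0]), (-0.2, [332.0, 237.0], [340.0, 302.0])]
26 [(0.4, [292.0, 263.0], [375.0, 299.0]), (0.2, [304.0, 257.0], [364.0, 304.0]), (0, [319.0, 251.0], [353.0, 307.0]), (-0.2, [335.0, 247.0], [342.0, 310.0])]
[318 228  14  35 260] [324.9 242.1] slope 0.2
[329 264   7   7  30] [332.3 266.7] slope 1.56
[311 293  70  11 400] [349.  297.6] slope -31.58
7.5 [587.7 -43.5 113.3] [-3.124 -0.     1.449] [-20.5   2.4  -7.8] 0.32661648124237813
```

The knob is at about -0.1 rad and the plunger is already dropping into the slot, at about 15 mm. I let go and back off upward.

Request:
move_arm:
  moves: [0,0,0,0,0,0,0,0,0,0,0,0,0,0,0,0,0,0,-0.1,0,0,0,-0.25,0,0,0,-0.35,0,0,0,-0.35,0,0,0,-0.3,0,0,0,0,0]
  claw: 70

```text
t: 8.8
eef_pos: [595.2, -44.8, 323.5]
tcp_rot: [3.134, 0.0, 1.449]
ft_force: [-0.6, -0.3, -0.4]
opening: 0.735
grip_force: 0.0
```

```bash
python3 line.py
```

```text
0 [(0.4, [298.0, 153.0], [333.0, 180.0]), (0.2, [303.0, 150.0], [329.0, 183.0]), (0, [308.0, 147.0], [324.0, 185.0]), (-0.2, [314.0, 146.0], [319.0, 186.0])]
8 [(0.4, [299.0, 158.0], [335.0, 185.0]), (0.2, [304.0, 155.0], [331.0, 188.0]), (0, [310.0, 152.0], [326.0, 190.0]), (-0.2, [315.0, 151.0], [320.0, 191.0])]
16 [(0.4, [300.0, 163.0], [337.0, 190.0]), (0.2, [305.0, 160.0], [332.0, 193.0]), (0, [311.0, 157.0], [327.0, 195.0]), (-0.2, [317.0, 156.0], [322.0, 196.0])]
21 [(0.4, [301.0, 166.0], [338.0, 193.0]), (0.2, [306.0, 163.0], [333.0, 196.0]), (0, [312.0, 160.0], [328.0, 198.0]), (-0.2, [318.0, 159.0], [323.0, 199.0])]
26 [(0.4, [302.0, 170.0], [339.0, 196.0]), (0.2, [307.0, 166.0], [334.0, 199.0]), (0, [313.0, 164.0], [329.0, 201.0]), (-0.2, [319.0, 162.0], [323.0, 203.0])]
[317 178   6  10  48] [319.5 182.4] slope 0.25
[314 294   7   6  24] [316.9 296.1] slope -14.41
[322 294  41   5 102] [341.8 295.9] slope 218.22
[304 308  17  18 101] [311.8 316.3] slope -0.77
[315 309  19  22 124] [324.1 319.5] slope -0.79
8.8 [595.2 -44.8 323.5] [3.134 0.    1.449] [-0.6 -0.3 -0.4] 0.7352931935290553
```

View pics/last.png

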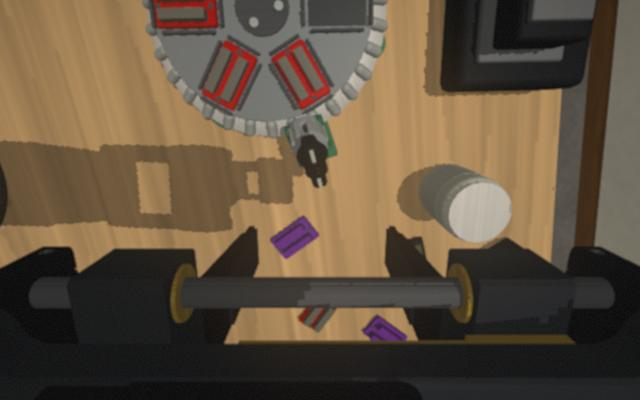

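Line ends near (309,150) and (322,187) match the home prediction, so the knob is home and aligned. Next I measure the plate angle from the fitted shoes in this picture.

```bash
cat > meas.py <<'E'
from h import *
def reds(im,W,zf,amin=100,rmax=250,rmin=0):
    h=cv2.cvtColor(im,cv2.COLOR_BGR2HSV);out=[]
    m=(((h[...,0]<6)|(h[...,0]>174))&(h[...,1]>130)&(h[...,2]>50)).astype(np.uint8);m[rmax:]=0;m[:rmin]=0
    cs,_=cv2.findContours(cv2.morphologyEx(m,cv2.MORPH_CLOSE,np.ones((9,9))),cv2.RETR_EXTERNAL,cv2.CHAIN_APPROX_NONE)
    for c in cs:
        if cv2.contourArea(c)<amin: continue
        P=np.array([onz(W,p,zf)[:2] for p in c[:,0]],np.float32)
        (cx,cy),(a,b),an=cv2.minAreaRect(P); an=an if a>b else an+90
        out.append((round(cx,1),round(cy,1),round(max(a,b)),round(min(a,b)),round(an%180,1)))
    return out
E
python3 - <<'E'
from meas import *
from cell import viewer,monitor
W=viewer.camera_info('wrist');im=cv2.imread('pics/last.png')
for r in reds(im,W,86): print(r,'polar',np.hypot(r[0]-552,r[1]-143).round(1),np.degrees(np.arctan2(r[1]-143,r[0]-552)).round(1))
s=monitor.state();print(s['eef_pos'],s['tcp_rot'],s['joints'][5])
# B target
for t in ([429.5,-222.9],[560.5,-295.9]): print(Rt(s).T@(np.array(t+[200.])-s['eef_pos']))
E
```

```text
(503.1, 75.5, 66, 41, 54.2) polar 83.4 -125.9
(585.5, 66.8, 66, 41, 113.8) polar 83.2 -66.3
(468.2, 144.1, 68, 28, 173.0) polar 83.8 179.2
[594.52380098 -44.70228106 320.93898643] [3.13786514e+00 1.09832672e-04 1.44841270e+00] -0.06351890839519364
[-196.99743187 -142.4853118   120.43034553]
[-253.45916209   -3.55439958  120.9544165 ]
```

Request:
move_arm:
  moves: [-0.263,-0.19,0.16,0,-0.263,-0.19,0.16,0,-0.263,-0.19,0.16,0,-0.263,-0.19,0.16,0,-0.263,-0.19,0.16,0,0,0,0,-0.109,0,0,0,-0.109,0,0,0,-0.109,0,0,0,-0.109,0,0,0,-0.109]
  claw: 55

```text
t: 10.1
eef_pos: [428.3, -222.7, 197.9]
tcp_rot: [-3.141, -0.002, 2.31]
ft_force: [-0.2, 0.5, -0.6]
opening: 0.579
grip_force: 0.0
```

Request:
move_arm:
  moves: [0,0,0,0]

```text
t: 10.22
eef_pos: [428.4, -222.8, 198.1]
tcp_rot: [-3.141, -0.001, 2.303]
ft_force: [0.0, 0.2, 0.5]
opening: 0.578
grip_force: 0.0
```

```bash
cat > shoe.py <<'E'
import sys
from meas import *
from cell import viewer,monitor
s=monitor.state();W=viewer.camera_info('wrist');im=viewer.read_camera('wrist')[:,:,::-1].copy()
cv2.imwrite('pics/last.png',im)
print(s['t'],s['eef_pos'].round(1),s['tcp_rot'].round(3),s['joints'][5].round(2))
for r in reds(im,W,10,500,rmax=262):
    d=Rt(s).T@(np.array([r[0],r[1],12])-s['eef_pos']);print(r,'tool d',d.round(1),'/150',(d/150).round(3),'turn CCW deg',round((r[4]-np.degrees(s['tcp_rot'][2])+90)%180-90,1))
E
python3 shoe.py
```

```text
10.225 [ 428.4 -222.8  198.1] [-3.141e+00 -1.000e-03  2.303e+00] -1.35
(429.0, -224.6, 65, 39, 131.9) tool d [ -2.   -0.8 186.1] /150 [-0.013 -0.005  1.241] turn CCW deg -0.1
```

Request:
move_arm:
  moves: [-0.013,-0.005,0.36,0,0,0,0.36,0,0,0,0.3,0,0,0,0.13,0,0,0,0.06,0,0,0,0.02,0,0,0,0,0]

```text
t: 11.15
eef_pos: [429.9, -225.2, 14.8]
tcp_rot: [3.141, 0.001, 2.304]
ft_force: [-0.4, 0.7, 0.2]
opening: 0.58
grip_force: 0.0
```

Request:
move_arm:
  moves: [0,0,0.012,0,0,0,0,0,0,0,0,0,0,0,0,0,0,0,0,0,0,0,0,0]
  claw: 15

```text
t: 11.9
eef_pos: [429.7, -225.1, 12.6]
tcp_rot: [3.141, 0.0, 2.304]
ft_force: [-0.7, 0.7, 5.7]
opening: 0.322
grip_force: 30.0
```

```bash
python3 shoe.py
```

```text
11.9 [ 429.7 -225.1   12.6] [3.141 0.    2.304] -1.35
(421.2, -216.4, 46, 40, 131.9) tool d [12.2 -0.5  0.6] /150 [ 0.081 -0.004  0.004] turn CCW deg -0.1
```

Grip is good (30.6 mm opening). Lift, turn and carry it to a look position near pocket 2.

Request:
move_arm:
  moves: [0,0,-0.1,0,0,0,-0.3,0,0,0,-0.4,0,0,0,-0.4,0,0,0,-0.38,0,0,0,0,-0.0934,0,0,0,-0.0934,0,0,0,-0.0934,0,0,0,-0.0934,0,0,0,-0.0934]

```text
t: 13.2
eef_pos: [429.1, -224.7, 249.9]
tcp_rot: [3.141, -0.0, 3.043]
ft_force: [-0.8, 0.0, -3.4]
opening: 0.325
grip_force: 30.0
```

Request:
move_arm:
  moves: [-0.151,0.2525,0,0,-0.151,0.2525,0,0,-0.151,0.2525,0,0,-0.151,0.2525,0,0,-0.151,0.2525,0,0,-0.151,0.2525,0,0,-0.151,0.2525,0,0,-0.151,0.2525,0,0,-0.151,0.2525,0,0,-0.151,0.2525,0,0]

```text
t: 14.45
eef_pos: [694.2, 129.5, 249.9]
tcp_rot: [-3.141, -0.001, 3.038]
ft_force: [0.4, -0.2, -3.8]
opening: 0.322
grip_force: 30.0
```

Request:
move_arm:
  moves: [0,0,0,0,0,0,0,0]

```text
t: 14.7
eef_pos: [693.4, 128.0, 249.4]
tcp_rot: [-3.141, -0.001, 3.038]
ft_force: [-0.3, -0.2, -3.5]
opening: 0.324
grip_force: 30.0
```

```bash
cat > plate.py <<'E'
from meas import *
from cell import viewer,monitor
s=monitor.state();W=viewer.camera_info('wrist');im=viewer.read_camera('wrist')[:,:,::-1].copy()
cv2.imwrite('pics/last.png',im)
print(s['t'],s['eef_pos'].round(1),s['tcp_rot'].round(3),s['joints'][5].round(2),s['opening'])
for r in reds(im,W,86,300,rmax=330): print('red',r,'polar',np.hypot(r[0]-552,r[1]-143).round(1),np.degrees(np.arctan2(r[1]-143,r[0]-552)).round(1))
h=cv2.cvtColor(im,cv2.COLOR_BGR2HSV);m=((h[...,2]<90)&(h[...,1]<80)).astype(np.uint8)
for cth in (70,90):
  m=((h[...,2]<cth)&(h[...,1]<80)).astype(np.uint8)
  cs,_=cv2.findContours(m,cv2.RETR_EXTERNAL,cv2.CHAIN_APPROX_NONE)
  for c in cs:
    if cv2.contourArea(c)<800: continue
    P=np.array([onz(W,p,78)[:2] for p in c[:,0]],np.float32);(cx,cy),(a,b),an=cv2.minAreaRect(P); an=an if a>b else an+90
    print('dark',cth,c[:,0].mean(0).round(0),round(cx,1),round(cy,1),round(a,1),round(b,1),round(an%180,1))
E
python3 plate.py
```

```text
14.7 [693.4 128.  249.4] [-3.141e+00 -1.000e-03  3.038e+00] -1.38 0.32396212566546373
red (774.9, 447.1, 64, 32, 51.9) polar 377.0 53.8
red (747.0, 121.8, 107, 77, 174.0) polar 196.1 -6.2
red (602.5, 211.1, 67, 41, 53.8) polar 84.8 53.4
red (587.0, 67.5, 66, 41, 113.9) polar 83.2 -65.1
red (529.4, 81.5, 44, 18, 84.0) polar 65.5 -110.2
dark 70 [ 58. 218.] 704.5 -159.9 32.1 56.9 97.9
dark 70 [327. 309.] 843.2 108.9 812.0 264.5 84.1
dark 70 [525. 170.] 702.6 345.6 35.6 218.8 95.6
dark 70 [321. 122.] 635.9 134.9 38.0 64.2 173.3
dark 70 [323.  32.] 553.1 143.5 58.3 56.7 84.0
dark 90 [ 59. 218.] 704.5 -159.9 32.1 56.9 97.9
dark 90 [367. 274.] 808.4 112.5 812.0 334.4 84.1
dark 90 [321. 122.] 635.8 134.8 40.7 66.0 174.5
dark 90 [323.  32.] 554.0 143.4 60.3 58.5 84.0
```

View pics/last.png

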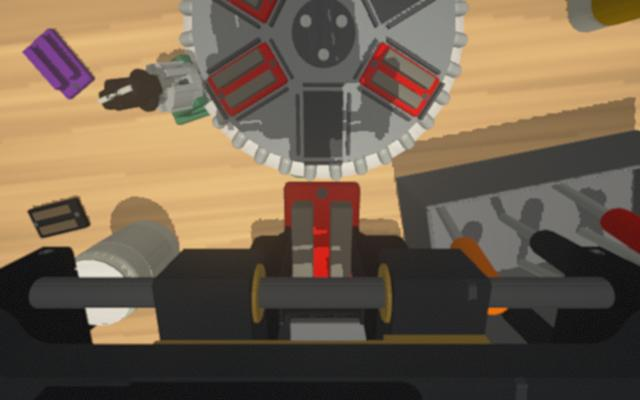

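The pocket floor is at (321,122), giving (636,134.8) at 174°, which agrees with the plate geometry. The held shoe's front edge at row 183 gives a 0.8 mm offset. Now over the pocket and partly down.

Request:
move_arm:
  moves: [0.19,0.0025,0,0,0.19,0.0025,0,0,0,0,0,0,0,0,0.3,0,0,0,0.3,0,0,0,0.25,0,0,0,0.1,0,0,0,0,0,0,0,0,0]

```text
t: 15.88
eef_pos: [638.4, 134.8, 108.6]
tcp_rot: [3.141, 0.002, 3.038]
ft_force: [0.5, -0.1, -3.1]
opening: 0.321
grip_force: 30.0
```

Request:
move_arm:
  moves: [0.01,0,0,0,0,0,0.05,0,0,0,0.04,0,0,0,0.02,0,0,0,0.01,0,0,0,0,0,0,0,0,0]

```text
t: 16.75
eef_pos: [636.1, 135.1, 89.0]
tcp_rot: [3.142, 0.0, 3.038]
ft_force: [-0.5, -0.7, -3.0]
opening: 0.325
grip_force: 30.0
```

Request:
move_arm:
  moves: [0,0,0.006,0,0,0,0,0]

```text
t: 17.0
eef_pos: [636.1, 135.1, 88.7]
tcp_rot: [3.141, 0.001, 3.038]
ft_force: [-2.0, -0.2, 4.0]
opening: 0.32
grip_force: 30.0
```

Request:
move_arm:
  moves: [0,0,0,0,0,0,0,0,0,0,0,0,0,0,-0.1,0,0,0,-0.3,0,0,0,-0.35,0,-0.2,0,-0.35,0,-0.2,0,0,0,0,0,0,0]
  claw: 55

```text
t: 18.12
eef_pos: [696.7, 128.5, 254.0]
tcp_rot: [3.141, 0.002, 3.037]
ft_force: [-0.6, 0.1, -0.1]
opening: 0.575
grip_force: 0.0
```

```bash
python3 plate.py; python3 - <<'E'
from h import *
from cell import monitor
s=monitor.state();print(Rt(s).T@(np.array([560.5,-295.9,200])-s['eef_pos'])/150)
E
```

```text
18.125 [696.7 128.5 254. ] [3.141e+00 2.000e-03 3.037e+00] -1.38 0.574967483836574
red (776.1, 449.4, 70, 32, 52.5) polar 379.6 53.8
red (635.0, 134.4, 66, 41, 174.0) polar 83.4 -5.9
red (602.6, 211.2, 67, 41, 53.7) polar 84.9 53.4
red (587.1, 67.5, 67, 41, 113.8) polar 83.3 -65.1
red (530.9, 82.9, 38, 16, 84.0) polar 63.7 -109.3
dark 70 [323. 307.] 849.8 109.3 824.6 269.9 84.0
dark 70 [ 59. 214.] 705.2 -160.6 32.2 56.7 97.8
dark 70 [532. 164.] 701.8 354.0 34.0 210.1 95.7
dark 70 [323.  31.] 554.7 143.8 58.0 54.6 84.0
dark 90 [ 59. 214.] 705.1 -160.8 32.2 57.2 97.5
dark 90 [368. 276.] 813.0 113.2 824.6 343.9 84.0
dark 90 [322.  30.] 555.1 143.4 60.8 55.5 84.0
[ 0.60241761 -2.90881003  0.35516649]
```

View pics/last.png

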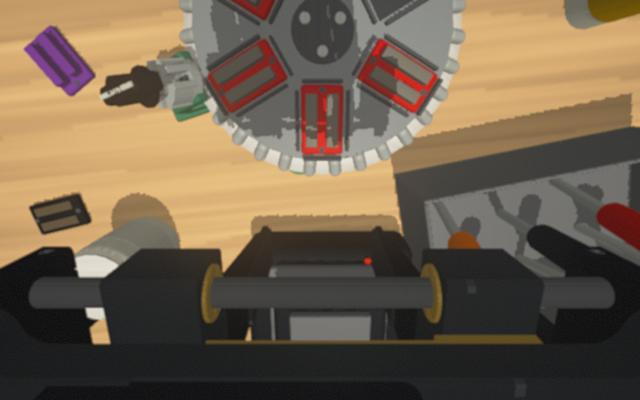

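The shoe lies squarely in its pocket: its red outline is at (635,134.4) and 174°, with rails visible all round. Now shoe 2.

Request:
move_arm:
  moves: [0.067,-0.3232,0,0,0.067,-0.3232,0,0,0.067,-0.3232,0,0,0.067,-0.3232,0,0,0.067,-0.3232,0,0,0.067,-0.3232,0,0,0.067,-0.3232,0,0,0.067,-0.3232,0,0,0.067,-0.3232,0,0]

```text
t: 19.3
eef_pos: [559.3, -296.5, 253.3]
tcp_rot: [3.141, -0.0, 3.038]
ft_force: [0.4, 0.3, 0.5]
opening: 0.579
grip_force: 0.0
```

Request:
move_arm:
  moves: [0,0,0.036,0.115,0,0,0.036,0.115,0,0,0.036,0.115,0,0,0.036,0.115,0,0,0.036,0.115,0,0,0.036,0.115,0,0,0.036,0.115,0,0,0.036,0.115,0,0,0.036,0.115,0,0,0.036,0.115]

```text
t: 20.55
eef_pos: [559.9, -295.0, 199.1]
tcp_rot: [-3.141, -0.0, 1.226]
ft_force: [0.1, -0.0, -0.1]
opening: 0.577
grip_force: 0.0
```

Request:
move_arm:
  moves: [0,0,0,0.1,0,0,0,0.1,0,0,0,0.048,0,0,0,0]

```text
t: 21.05
eef_pos: [560.1, -295.2, 199.2]
tcp_rot: [-3.141, -0.0, 0.843]
ft_force: [-0.9, 0.6, 0.0]
opening: 0.581
grip_force: 0.0
```

```bash
python3 shoe.py
```

```text
21.05 [ 560.1 -295.2  199.2] [-3.141 -0.     0.843] 0.14
(562.0, -297.7, 65, 39, 49.1) tool d [ -0.6   3.2 187.2] /150 [-0.004  0.021  1.248] turn CCW deg 0.8
```

Request:
move_arm:
  moves: [-0.004,0.021,0.36,-0.009,0,0,0.36,0,0,0,0.3,0,0,0,0.13,0,0,0,0.06,0,0,0,0.028,0,0,0,0,0]
  claw: 47

```text
t: 21.98
eef_pos: [563.0, -298.5, 14.3]
tcp_rot: [3.14, -0.0, 0.856]
ft_force: [-0.3, -1.1, -0.3]
opening: 0.497
grip_force: 0.0
```

Request:
move_arm:
  moves: [0,-0.006,0.01,0,0,0,0,0,0,0,0,0,0,0,0,0,0,0,0,0,0,0,0,0]
  claw: 15

```text
t: 22.72
eef_pos: [562.0, -297.8, 12.2]
tcp_rot: [3.141, -0.0, 0.856]
ft_force: [-1.5, 1.5, 4.8]
opening: 0.32
grip_force: 30.0
```

Request:
move_arm:
  moves: [0,0,-0.1,0,0,0,-0.3,0,0,0,-0.4,0,0,0,-0.4,-0.1,0,0,-0.385,-0.104,0,0,0,-0.104,0,0,0,-0.104,0,0,0,-0.104,0,0,0,-0.104,0,0,0,-0.102]

```text
t: 23.98
eef_pos: [561.6, -297.5, 250.0]
tcp_rot: [-3.142, -0.0, 1.996]
ft_force: [-0.7, -0.3, -2.5]
opening: 0.323
grip_force: 30.0
```

Request:
move_arm:
  moves: [0.2875,0.1139,0,0,0.2875,0.1139,0,0,0.2875,0.1139,0,0,0.2875,0.1139,0,0,0.2875,0.1139,0,0,0.2875,0.1139,0,0,0.2875,0.1139,0,0,0.2875,0.1139,0,0,0.2875,0.1139,0,0,0.2875,0.1139,0,0]

```text
t: 25.22
eef_pos: [541.7, 167.2, 250.2]
tcp_rot: [3.141, -0.0, 1.99]
ft_force: [1.1, -0.5, -2.6]
opening: 0.321
grip_force: 30.0
```

Request:
move_arm:
  moves: [0,0,0,0,0,0,0,0]

```text
t: 25.48
eef_pos: [542.0, 165.5, 249.9]
tcp_rot: [-3.142, 0.0, 1.991]
ft_force: [0.9, 0.2, -2.6]
opening: 0.321
grip_force: 30.0
```

```bash
python3 plate.py; python3 - <<'E'
from h import *
im=cv2.imread('pics/last.png');h=cv2.cvtColor(im,cv2.COLOR_BGR2HSV)
m=((h[...,0]<6)|(h[...,0]>174))&(h[...,1]>130)&(h[...,2]>50)
for c in (295,305,335,345): print(c,[r for r in range(150,250) if m[r,c]][:1])
r=np.flatnonzero(m[190]);r=r[(r>260)&(r<390)];print(r.min() if len(r) else 0,r.max() if len(r) else 0)
E
```

```text
25.475 [542.  165.5 249.9] [-3.142  0.     1.991] -0.24 0.3207578418402461
red (553.7, 139.7, 221, 158, 24.0) polar 3.7 -62.7
dark 70 [584. 225.] 824.8 238.4 139.7 15.6 5.5
dark 70 [371. 266.] 562.4 110.6 814.5 453.6 24.1
dark 90 [583. 224.] 824.1 240.5 141.8 22.5 5.9
dark 90 [244. 179.] 466.5 133.8 21.3 60.9 173.9
dark 90 [321. 121.] 518.2 218.6 38.0 64.7 113.2
dark 90 [605. 134.] 798.4 327.4 86.8 125.3 175.2
dark 90 [369. 263.] 562.4 110.6 814.5 453.6 24.1
295 [182]
305 [182]
335 [182]
345 [183]
266 380
```

Request:
move_arm:
  moves: [0.193,0,0,0,0.193,0,0,0,0,0,0,0,0,0,0.3,0,0,0,0.3,0,0,0,0.25,0,0,0,0.1,0,0,0,0,0,0,0,0,0]

```text
t: 26.65
eef_pos: [519.5, 218.5, 108.5]
tcp_rot: [3.139, 0.0, 1.99]
ft_force: [0.5, 0.2, -1.6]
opening: 0.328
grip_force: 30.0
```

Request:
move_arm:
  moves: [0.003,-0.006,0,0,0,0,0.05,0,0,0,0.04,0,0,0,0.02,0,0,0,0.014,0,0,0,0,0,0,0,0,0]

```text
t: 27.52
eef_pos: [517.7, 218.7, 88.5]
tcp_rot: [3.141, -0.0, 1.99]
ft_force: [0.8, -0.1, -2.4]
opening: 0.323
grip_force: 30.0
```

Request:
move_arm:
  moves: [0,0,0.006,0,0,0,0,0]

```text
t: 27.78
eef_pos: [518.0, 218.8, 88.2]
tcp_rot: [3.14, -0.0, 1.99]
ft_force: [-0.9, -0.2, 4.2]
opening: 0.324
grip_force: 30.0
```

Contact came at the expected floor height. Release, retreat and check.

Request:
move_arm:
  moves: [0,0,0,0,0,0,0,0,0,0,0,0,0,0,-0.1,0,0,0,-0.3,0,0,0,-0.35,0,-0.2,0,-0.35,0,-0.2,0,0,0,0,0,0,0]
  claw: 55

```text
t: 28.9
eef_pos: [542.6, 162.5, 254.0]
tcp_rot: [3.14, 0.001, 1.988]
ft_force: [0.3, -0.2, 0.5]
opening: 0.579
grip_force: 0.0
```

```bash
python3 plate.py | grep -v dark; python3 - <<'E'
from meas import *
from cell import viewer
im=viewer.read_camera('scene')[:,:,::-1].copy()
for r in reds(im,viewer.camera_info('scene'),90,30,rmax=260,rmin=170): print(r)
E
```

```text
28.9 [542.6 162.5 254. ] [3.140e+00 1.000e-03 1.988e+00] -0.24 0.579280187670246
red (580.5, 80.4, 41, 41, 113.8) polar 68.8 -65.5
red (634.1, 134.5, 69, 42, 173.5) polar 82.5 -5.9
red (502.7, 76.9, 69, 42, 53.4) polar 82.5 -126.7
red (601.9, 211.6, 67, 42, 53.7) polar 84.8 54.0
red (469.5, 153.8, 66, 42, 173.3) polar 83.2 172.5
red (517.6, 218.0, 67, 41, 113.9) polar 82.5 114.6
(703.8, 465.3, 139, 30, 137.9)
(567.3, 137.5, 235, 217, 50.9)
```

```bash
python3 -c "
from cell import order;print(order.job_done())"
```

```text
the job is handed in; nothing more can be done
None
```

I handed the job in, but no verdict came back: by my last measurements the knob is fully home in the deep slots and a red shoe lies flat in each empty pocket; I viewed 12 pictures, over the limit of 10.

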